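Hang the nut pail by its bail on the spring balance

TASK

Weigh the small steel pail of wheel nuts: swing its folded-down wire bail up until it stands upright, with the pail still standing on the bench, then carry the pail level by the bail to the spring balance without spilling a nut. Bring the wire in over the tips of the two-pronged fork from its open front and lower it slowly into the seats of both prongs, going on down with the sprung fork until the balance alone carries the whole weight, and only then let go, so that the fork neither drops nor springs up with a jerk and is never hit or pushed down to its stop. Leave the pail hanging still and upright on the balance with all three nuts in it, and disturb nothing else on the bench.

Things in the scene. Friction and masses are not known exactly. Their poses are not given: they have to be found in the camera images.
- pail_mid (a point): Middle of a round open galvanised pail: on its axis, 37 mm above its underside (74 mm high, 88 mm across at the foot, 110 mm over the rim, 126 mm over the ears and bail pins). Axes: z up the pail's axis, y through the two riveted ears in which the bail turns, x square to both. The bail's hinge line lies 25 mm above this point.
- pail: The same pail; origin at the centre of its underside, axes as pail_mid. It stands loose on the bench with three wheel nuts lying in it. Pail, bail and nuts together weigh between 0.32 and 0.95 kg: different each time, and not told. A bench vice with a bracket in its jaws stands between pail and balance: up to 180 mm above the bench beyond 0.37 m from the robot, 360 mm nearer.
- bail_crown (a point): Middle of the crown of the pail's U-shaped wire bail, on the wire's centre line, 92 mm from the hinge line. Here a black grip tube, 14 mm thick and 36 mm long, turns freely on the wire; the bare 5 mm wire runs on straight to 41 mm either side, parallel to the pail's y; legs 63 mm either side of the axis. Folded down it lies on the pail's -x side (towards the robot), 27 to 34 mm from the rim.
- bail_wire (a joint): Bail angle in rad: 0 = folded down level, crown to the pail's -x; it starts 0.06 to 0.42; 1.571 = upright over the pail; more = leaning to +x. The crown lies 92 mm from the hinge line, at -cos(angle) along the pail's x and sin(angle) along its z. The hinge is stiff (0.03 Nm friction): the bail stays where it is left.
- fork_seat (a point): Where the wire's centre line lies when seated, half-way between the fork's two prongs; moves with the fork, 275 mm above the bench when empty. x runs from the fork's open front (robot's side) back to the column, y across the prongs, z up. Round steel prongs along x, 8 mm thick, 62 mm apart (54 mm clear between). A V seat in each at x = 0 takes the bare wire.
- fork_tips (a point): Half-way between the upper ends of the two upturned prong tips at the fork's open front: 17 mm in front of the seats and 17 mm above fork_seat; the wire must pass in above this point. Behind the seats the prongs rise to 14 mm above fork_seat at x = +20 mm and run on to a cross bar at x = +76 mm. Axes as fork_seat.
- fork (a joint): How far the sprung fork has sunk, in m: 0 = empty, grows downward, hard stop at 0.098. A spring in the column carries it: it gives 10 mm for each newton hung on it (100 N per metre, after the first 0.3 N), lightly damped. It is a gentle instrument: it should never move faster than about 40 mm/s, up or down.
- spring_balance: The spring balance, fixed on the bench: grey cast foot plate (215 x 150 x 15 mm) with a grey column (50 x 70 mm, its front 100 mm behind the seats, top 322 mm above the bench) and a scale. Origin on the bench straight below the fork's seats, axes as the fork's.
- nut_1_mid (a point): Middle of a wheel nut (19 x 22 x 26 mm, 0.055 kg) lying loose in the pail.
- nut_2_mid (a point): Middle of the second wheel nut in the pail, same size.
- nut_3_mid (a point): Middle of the third wheel nut in the pail, same size.
- loose_nut: A wheel nut (19 x 22 x 26 mm) standing loose on the bench; origin at its underside. Not part of the job.
- wheel_bolt: A wheel bolt (24 x 24 x 51 mm) standing on its head on the bench; origin at its underside. Not part of the job.
- spanner: A spanner (25 x 188 x 9 mm) lying on the bench; origin at its underside, long along its y. Not part of the job.
- ratchet: A ratchet (41 x 221 x 38 mm) lying on the bench; origin at its underside, long along its y. Not part of the job.
- grease_tin: A round tin (68 x 72 mm high) on the bench; origin at its underside. Not part of the job.

How it is judged:
By the outcome, as a careful person would: the job done as asked, in the order asked, and still so for the second after the job is handed in, with the robot touching nothing.
It also fails if it takes over 72 s, if anything falls off the work surface, if the arm or the gripper's body presses on something with over 40 N, if the wrist force passes 120 N, or if a joint passes its speed limit or range.

ROBOT

A 6-joint arm with a two-finger parallel gripper is mounted at the origin on a cart in front of the work surface, level with it; the furniture and walls round the work are solid. World frame = base frame: x ahead of the robot, y to its left, z up, the work surface at z = 0. Lengths are in mm, angles in degrees, forces in N, time in s.
With the tool pointing down it reaches from about 350 to 850 mm from the base axis. Payload 8.1 kg.
Tool frame: the origin (TCP) lies between the finger pads; the fingertips stand 25 mm ahead of it and the grasp point (between the pads) lies 6 mm ahead of it (r.tcp_to_tips is the distance from the TCP to the fingertips, in mm); z points along the fingers, y is the line along which they close (so a half turn about z gives the same grasp; the last joint's range is limited). The gripper opens to 85 mm and grips with 20 to 120 N. Pads are 22 mm wide; open, the fingers measure 114 mm over their backs; the gripper's body (76 mm by 85 mm) begins 54 mm behind the grasp point. The pads swing forward as they close: fully open they stand 13 mm farther back than shut.
Start: joints at [58.419, 7.471, 85.268, -0, 87.261, -4.893], TCP at [269.463, 536.092, 256.292] pointing down, gripper open.
Joint ranges: [-169.43, 169.43], [-51.17, 129.36], [1.28, 143.12], [-76.62, 256.62], [0, 156.53], [-152.29, 152.29]. Speed limits (degrees/s): [136.94, 136.94, 159.86, 180, 180, 180].

INTERFACE

Orientations are given as [roll, pitch, yaw] about the fixed x, y, z axes, in that order (R = Rz(yaw) Ry(pitch) Rx(roll)).
In Python, from bench import r gives the robot as it stands.
- The arm moves only by the tool apply_moves, never from a script. Its arguments are lists of equal length, an entry for each row: "angular": the turn, a rotation vector about the world's x, y, z in units of 8 degrees (1.0 is 8 degrees), a list of three; "travel": the shift along the world's x, y, z in units of 40 mm (1.0 is 40 mm), a list of three; "jaw": the opening, from 0 (shut) to 1 (fully open). A call has 1 to 20 rows; each row shifts and turns the commanded pose from where the row before left it; what a row does not reach is not made up. A row lasts 1/8 s, in which the tool goes at most 62.5 mm and 10.7 degrees, less where a joint would pass 70% of its speed; a pose out of reach is approached as far as the arm can. A call is refused whole if a number of a shift passes 1 or a number of a turn 1, either way. A call with a gripper value outside its range is refused whole. The fingers move at their own pace and stop on an object; "force" is the grip in N (left out, the last holds). Time passes only in rows, so rows that do not move let the fingers close. It gives the time, the measured TCP pose, the force, the opening and the grip force at its end, in the units of the state.
- r.sense(): the state, without advancing time (a new reading comes with each control period).
- r.snapshot(name): name is "scene" or "top" or "wrist"; returns a dict with "color" (384x512x3 uint8, red, green, blue), "fx", "fy", "cx", "cy" (pixels), "distortion" ([k1, k2, p1, p2, k3] as OpenCV has them; the pictures are not rectified), "R" (3x3) and "t" (3): a world point X has camera coordinates R X + t; the wrist camera has in their place "mount" (4x4, takes a point from camera to tool coordinates, whose origin is the TCP and whose axes are the flange's). Camera axes: x right, y down, z forward; pixel columns grow to the right and rows downward; lengths in mm; the calibration is good to about 2 mm. A picture is of the moment at which its call begins: read the wrist's pose just before it. There is no depth.
- r.hand_in(): hands the job in; it is judged then, once.
The state is a dict: "time": time; "joint_pos": joint angles; "qd": joint speeds; "joint_efforts": joint torques, N m; "tool_pos": TCP position; "tcp_rot": TCP orientation; "ft_force": force on the tool from outside, world axes, zero at the start; "wrist_torque": the same for the moment, N m; "finger_gap": finger opening in mm; "grip_force": force on a finger pad.
Only numpy, scipy, OpenCV 4.12 (cv2) and the standard library are available. Lean on these libraries where they do the work, as an engineer would, in place of code of your own. Each camera call takes 0.05 s, during which the arm holds its last target. There are 200 camera calls.

## Working session

There is one attempt and no reset: what is moved stays moved. The work goes in short steps, Python scripts to look and compute and a tool call to move; the robot and the scene stay as the last step left them, time stands still between calls to the robot, and variables do not carry over. Pictures are saved under pics/ and viewed, at most 10 in all, crops included, and the job is handed in when it is done.

Besides the shell and the picture viewer there is one more tool, called by a JSON object that holds its "fn" and its "kwargs", one argument or row to a line. apply_moves: Moves the arm, as the interface text tells. Its arguments: {"type":"object","properties":{"angular":{"type":"array"},"travel":{"type":"array"},"jaw":{"type":"array"},"force":{"type":"number"}},"required":["angular","travel","jaw"]}

```bash
mkdir -p pics; cat > h.py <<'E'
from bench import r
import numpy as np, cv2
def cam(s): 
    return np.array([[s["fx"],0,s["cx"]],[0,s["fy"],s["cy"]],[0,0,1.]]),np.array(s["distortion"],float)
def ray(s,uv):
    K,d=cam(s); p=cv2.undistortPoints(np.array([[uv]],float),K,d)[0,0]
    R=np.array(s["R"]);t=np.array(s["t"]);return -R.T@t, R.T@np.array([p[0],p[1],1])
def onz(s,uv,z):
    o,v=ray(s,uv); return o+v*(z-o[2])/v[2]
def tri(s1,u1,s2,u2):
    o1,v1=ray(s1,u1);o2,v2=ray(s2,u2);A=np.stack([v1,-v2],1);k=np.linalg.lstsq(A,o2-o1,rcond=None)[0]
    a=o1+k[0]*v1;b=o2+k[1]*v2;return (a+b)/2,np.linalg.norm(a-b)
def proj(s,X):
    K,d=cam(s);R=np.array(s["R"]);return cv2.projectPoints(np.array(X,float).reshape(-1,1,3),cv2.Rodrigues(R)[0],np.array(s["t"],float),K,d)[0][:,0]
def save(n,s,crop=None,k=1):
    c=s["color"][...,::-1]
    if crop: c=c[crop[1]:crop[3],crop[0]:crop[2]]
    cv2.imwrite(f"pics/{n}.png",cv2.resize(c,None,fx=k,fy=k,interpolation=cv2.INTER_CUBIC))
E
python3 - <<'E'
from h import *
import pickle
for n in("scene","top"):
    s=r.snapshot(n); pickle.dump(s,open(n+".pkl","wb")); save(n,s,k=1.5)
    print(n,-np.array(s["R"]).T@np.array(s["t"]))
print(r.sense())
E
```

```text
scene [ 146.49943859 -580.21994658  962.30040059]
top [ 439.55997913   27.5349152  1566.98132029]
{'time': 0.1, 'joint_pos': array([ 5.84193024e+01,  7.51185716e+00,  8.53258004e+01, -1.60462852e-04,
        8.72620307e+01, -4.89316753e+00]), 'qd': array([ 0.05871386, -0.16483821, -0.10404465, -0.01982665, -0.14193776,
        0.03290837]), 'joint_efforts': array([ 1.41854642e-03, -5.70948493e+01, -5.01940906e+01, -1.13404981e-04,
        8.09278776e-03,  5.27338386e-05]), 'tool_pos': array([269.20631645, 535.68340195, 255.3116242 ]), 'tcp_rot': array([-1.79900661e+02, -8.34352976e-03,  1.53312470e+02]), 'ft_force': array([-0.50359727, -0.30942419, -0.08229648]), 'wrist_torque': array([0.01800091, 0.01033638, 0.01932671]), 'grip_force': 0.0, 'finger_gap': 85.32320038208687}
```

View pics/scene.png

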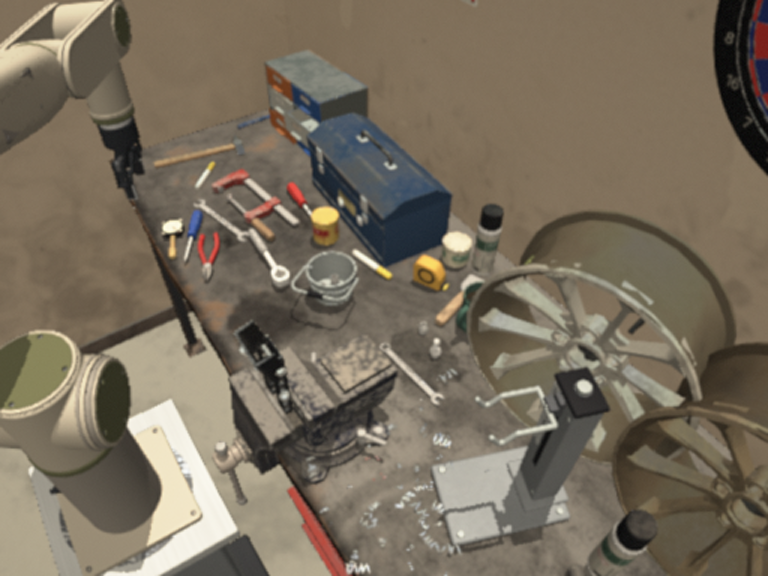

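View pics/top.png

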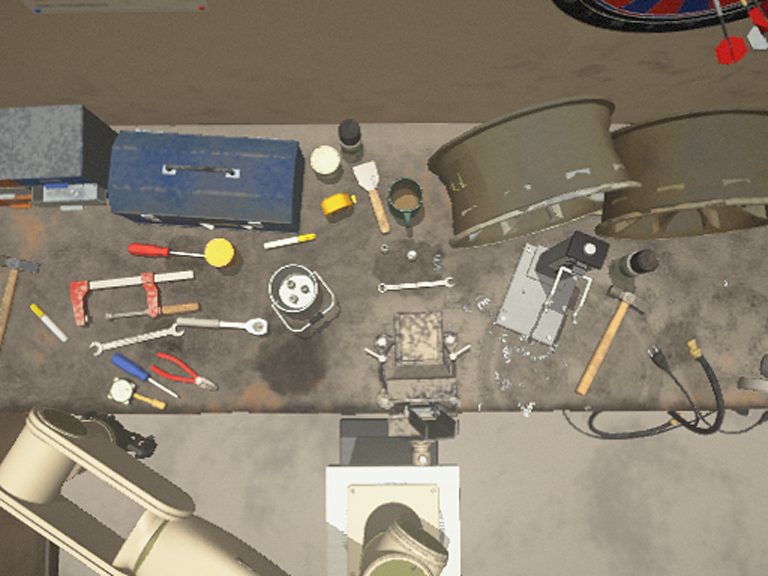

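The top view shows the pail at about (295,290), with its bail's crown towards (310,322), and the balance fork around (570,290). The scene view shows the pail at (332,278) and the prong tips at (480,402) and (490,440). I'll zoom in on both.

```bash
python3 - <<'E'
from h import *
import pickle
S,T=[pickle.load(open(n+".pkl","rb")) for n in("scene","top")]
def z(s,x,y,w,h): return cv2.resize(s["color"][y:y+h,x:x+w,::-1],(400,300),interpolation=cv2.INTER_CUBIC)
# 80x60 crops -> x5 ; 
a=z(T,165,165,80,60);b=z(T,335,150,80,60);c=z(S,185,155,80,60);d=z(S,305,245,100,75)
im=np.vstack([np.hstack([a,b]),np.hstack([c,d])]);cv2.imwrite("pics/z.png",im)
E
```

```text
(no output)
```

View pics/z.png

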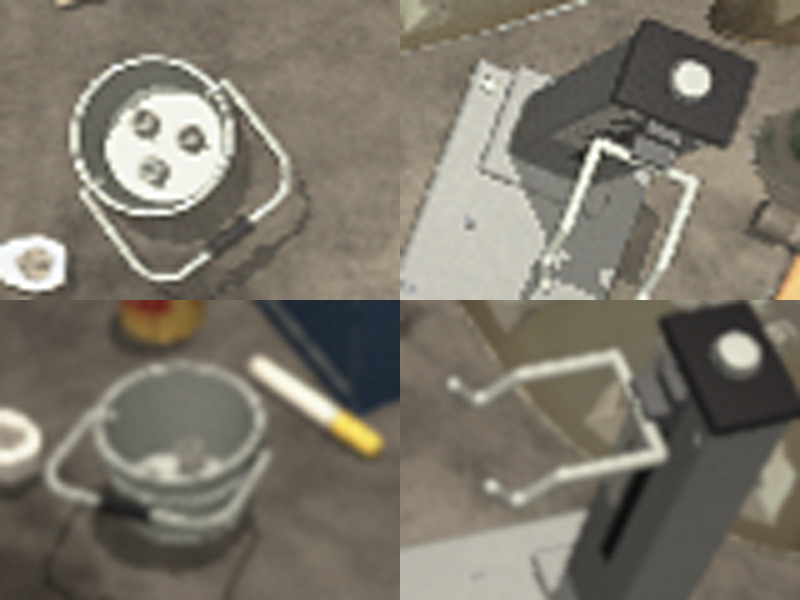

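```bash
python3 - <<'E'
from h import *
import pickle
np.set_printoptions(precision=1,suppress=True)
S,T=[pickle.load(open(n+".pkl","rb")) for n in("scene","top")]
h=.4 # crop->pixel centre
print("rim top",onz(T,(196-h,192-h),74)," ears",onz(T,(165+17-h,165+38-h),62),onz(T,(165+45-h,165+16.6-h),62))
print("crown tri",tri(T,(211-h,212.4-h),S,(210-h,196.6-h)))
print("back corners",tri(T,(375-h,179-h),S,(358.8-h,258.8-h)),tri(T,(394-h,186.6-h),S,(370.8-h,283.8-h)))
for uv in((318.3,265.8),(327.5,291.8)): print("tip",onz(S,np.array(uv)-h,290))
for uv in((325,270),(334.3,295)): print("seat",onz(S,np.array(uv)-h,272))
# black grip mask, and rim contour
hsv=cv2.cvtColor(T["color"],cv2.COLOR_RGB2HSV)
crop=lambda a,x,y,w,hh:a[y:y+hh,x:x+w]
for s,(x,y,w,hh) in((T,(203,203,16,16)),(S,(200,188,22,16))):
    g=crop(s["color"],x,y,w,hh).max(2); n=g<np.percentile(g,12); yy,xx=np.nonzero(n); print(g.min(),np.median(g),xx.mean()+x,yy.mean()+y)
s=cv2.resize(T["color"][180:256,335:415,::-1],(800,760)) ; cv2.imwrite("pics/f.png",s[:600])
E
```

```text
rim top [573.3 229.5  74. ]  ears [535.7 280.2  62. ] [611.  181.9  62. ]
crown tri (array([500.6, 176.5,  79.6]), np.float64(1.6458588134236207))
back corners (array([ 590.5, -339.3,  288.1]), np.float64(0.0035552027686664035)) (array([ 567.7, -397.3,  286.6]), np.float64(1.3588565891374924))
tip [ 505.3 -303.2  290. ]
tip [ 480.5 -360.7  290. ]
seat [ 519.9 -312.2  272. ]
seat [ 496.1 -368.4  272. ]
68 99.0 210.61290322580646 211.80645161290323
31 101.0 208.325 196.5
```

View pics/f.png

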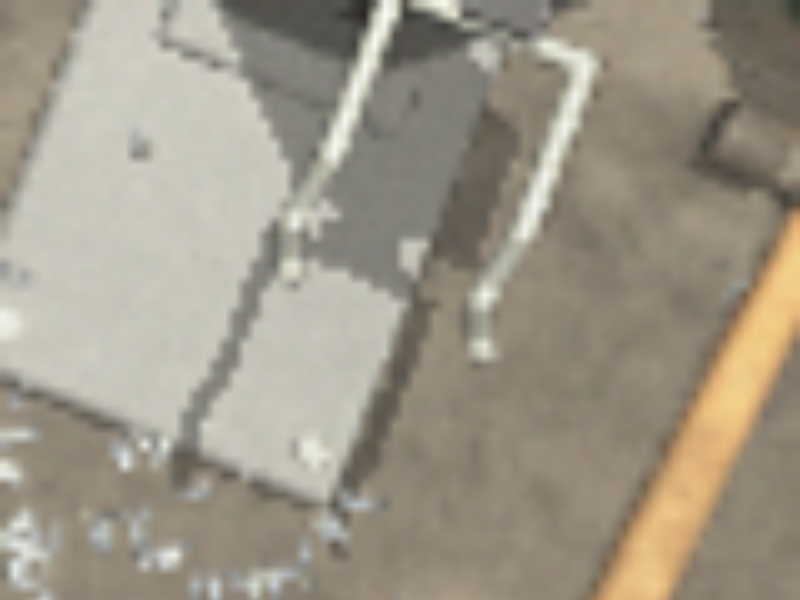

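The pail's centre is at about (573,230), yaw about 37°. The crown is at (500.6,176.5,79.6), which fits its 92 mm radius at a bail angle of 0.19. The fork's seats are near (508,-340), yaw -23°, and the tips are 62.6 mm apart, as they should be. Next I go above the crown.

{"fn": "apply_moves", "kwargs": {
  "travel": [
    [0.385, -0.6, -0.125],
    [0.385, -0.6, -0.125],
    [0.385, -0.6, -0.125],
    [0.385, -0.6, -0.125],
    [0.385, -0.6, -0.125],
    [0.385, -0.6, -0.125],
    [0.385, -0.6, -0.125],
    [0.385, -0.6, -0.125],
    [0.385, -0.6, -0.125],
    [0.385, -0.6, -0.125],
    [0.385, -0.6, -0.125],
    [0.385, -0.6, -0.125],
    [0.385, -0.6, -0.125],
    [0.385, -0.6, -0.125],
    [0.385, -0.6, -0.125],
    [0, 0, 0],
    [0, 0, 0],
    [0, 0, 0]
  ],
  "angular": [
    [0, 0, -0.22],
    [0, 0, -0.22],
    [0, 0, -0.22],
    [0, 0, -0.22],
    [0, 0, -0.22],
    [0, 0, -0.22],
    [0, 0, -0.22],
    [0, 0, -0.22],
    [0, 0, -0.22],
    [0, 0, -0.22],
    [0, 0, -0.22],
    [0, 0, -0.22],
    [0, 0, -0.22],
    [0, 0, -0.22],
    [0, 0, -0.22],
    [0, 0, 0],
    [0, 0, 0],
    [0, 0, 0]
  ],
  "jaw": [0.3, 0.3, 0.3, 0.3, 0.3, 0.3, 0.3, 0.3, 0.3, 0.3, 0.3, 0.3, 0.3, 0.3, 0.3, 0.3, 0.3, 0.3],
  "force": 40
}}

```text
time: 2.35
tool_pos: [500.1, 176.8, 181.4]
tcp_rot: [180.0, -0.0, 127.0]
ft_force: [-0.6, 0.0, -0.4]
finger_gap: 25.7
grip_force: 0.0
```

```bash
cat >> h.py <<'E'
from scipy.spatial.transform import Rotation as Ro
def wrist():
    q=r.sense(); s=r.snapshot("wrist"); M=np.array(s["mount"]); W=np.eye(4)
    W[:3,:3]=Ro.from_euler("xyz",q["tcp_rot"],degrees=True).as_matrix(); W[:3,3]=q["tool_pos"]
    C=W@M; s=dict(s); s["R"]=C[:3,:3].T; s["t"]=-C[:3,:3].T@C[:3,3]; return s,q
E
python3 - <<'E'
from h import *
import pickle
s,q=wrist(); pickle.dump(s,open("w1.pkl","wb")); save("w1",s,k=1.5)
print(q["tool_pos"],q["tcp_rot"],q["finger_gap"],q["ft_force"]); print(proj(s,[[500.6,176.5,79.6],[535.7,280.2,62],[611,181.9,62],[573.3,230,74]])*1.5)
E
```

```text
[500.07182747 176.83804841 181.36896033] [ 1.79995627e+02 -1.32106955e-02  1.26977709e+02] 25.718303604654256 [-0.56021081  0.02640928 -0.41227099]
[[387.8459078  302.53624445]
 [553.19018428 185.40020004]
 [531.77530522 385.2664424 ]
 [547.7867757  300.88502046]]
```

View pics/w1.png

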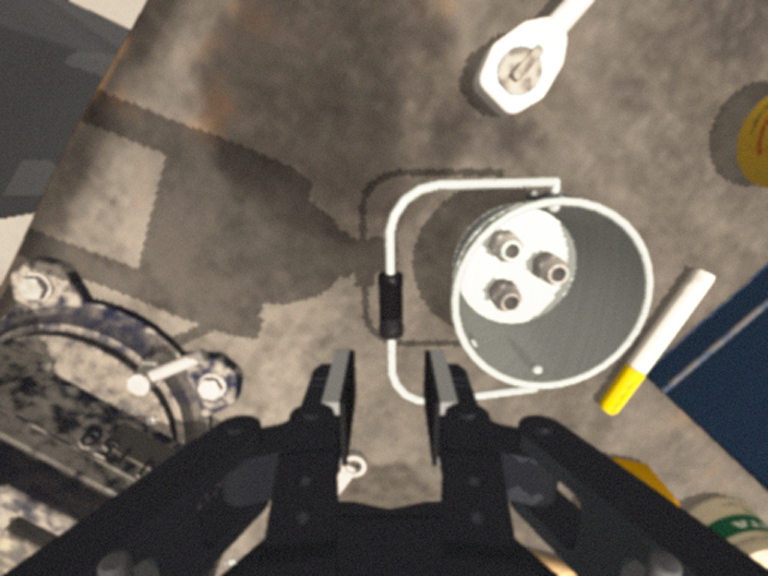

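The tube appears at (391,305), against (388,302) predicted. The pail's rim spans x 452–654 and y 197–390. I'll refine the positions from these pixels.

```bash
python3 - <<'E'
from h import *
import pickle
np.set_printoptions(precision=1,suppress=True)
s=pickle.load(open("w1.pkl","rb")); T=pickle.load(open("top.pkl","rb"))
f=lambda u,v,z:onz(s,(u/1.5-.2,v/1.5-.2),z)
print("crown",f(391,305,79.6),f(391,305,84)," rim",f(553,293.5,74)); 
print("tube tri",tri(T,(210.8,211.9),s,(391/1.5-.2,305/1.5-.2)))
a,b=f(389.5,235,79.6),f(393,370,79.6); d=a-b; print("wire dir yaw of pail x",np.degrees(np.arctan2(d[1],d[0]))-90,np.linalg.norm(d))
print("rim l,r,t,b",f(452,293,74),f(654,293,74),f(553,197,74),f(553,390,74))
E
```

```text
crown [502.6 176.4  79.6] [501.6 177.7  84. ]  rim [572.3 235.   74. ]
tube tri (array([502.3, 175.8,  78.3]), np.float64(1.2412504495596126))
wire dir yaw of pail x 38.49624873826568 78.94827175959317
rim l,r,t,b [526.8 201.1  74. ] [618.1 269.8  74. ] [535.4 273.8  74. ] [615.4 190.2  74. ]
```

{"fn": "apply_moves", "kwargs": {
  "travel": [
    [0.035, -0.012, 0],
    [0, 0, -0.4],
    [0, 0, -0.4],
    [0, 0, -0.4],
    [0, 0, -0.4],
    [0, 0, -0.4],
    [0, 0, -0.4],
    [0, 0, 0],
    [0, 0, 0]
  ],
  "angular": [
    [0, 0, 0.13],
    [0, 0, 0],
    [0, 0, 0],
    [0, 0, 0],
    [0, 0, 0],
    [0, 0, 0],
    [0, 0, 0],
    [0, 0, 0],
    [0, 0, 0]
  ],
  "jaw": [0.3, 0.3, 0.3, 0.3, 0.3, 0.3, 0.3, 0.3, 0.3]
}}

```text
time: 3.52
tool_pos: [502.2, 175.7, 85.6]
tcp_rot: [180.0, 0.0, 128.0]
ft_force: [1.4, -0.5, -0.0]
finger_gap: 25.8
grip_force: 0.0
```

```bash
python3 - <<'E'
from h import *
s,q=wrist(); save("w2",s,(150,120,450,345),2.6)
E
```

```text
(no output)
```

View pics/w2.png

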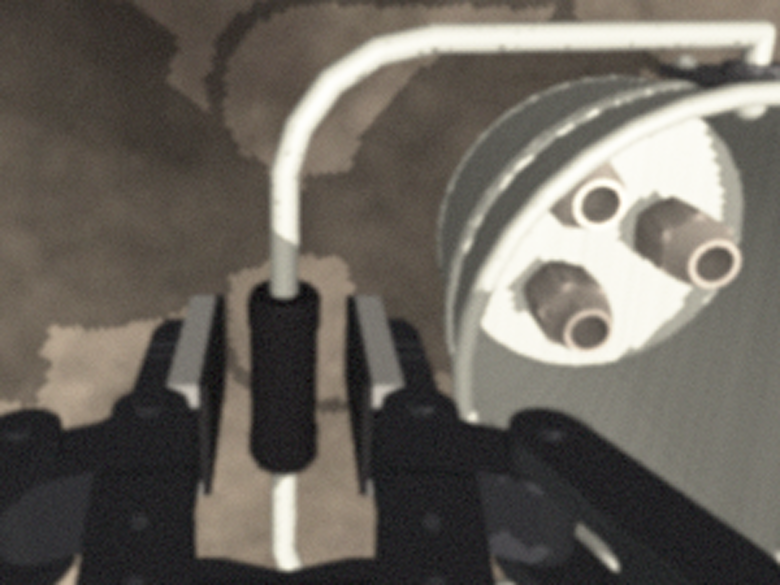

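The tube sits centred between the open fingers at (285,375), with the wire square to the closing line. Closing now.

{"fn": "apply_moves", "kwargs": {
  "travel": [
    [0, 0, 0],
    [0, 0, 0],
    [0, 0, 0],
    [0, 0, 0],
    [0, 0, 0],
    [0, 0, 0]
  ],
  "angular": [
    [0, 0, 0],
    [0, 0, 0],
    [0, 0, 0],
    [0, 0, 0],
    [0, 0, 0],
    [0, 0, 0]
  ],
  "jaw": [0.22, 0.15, 0.1, 0.05, 0, 0],
  "force": 50
}}

```text
time: 4.32
tool_pos: [502.1, 175.6, 85.4]
tcp_rot: [180.0, 0.0, 128.0]
ft_force: [1.4, -0.9, -0.0]
finger_gap: 12.1
grip_force: 48.6
```

```bash
python3 - <<'E'
from h import *
q=r.sense();print({k:np.round(q[k],2) for k in("tool_pos","tcp_rot","ft_force","wrist_torque","finger_gap","grip_force")})
# arc: hinge z 62, current angle from z
p=q["tool_pos"]
for th0 in(.17,.19,.21):
  th=np.linspace(th0,np.pi/2,15); u=92*(np.cos(th0)-np.cos(th)); w=92*(np.sin(th)-np.sin(th0))
  c,s=np.cos(np.radians(38.3)),np.sin(np.radians(38.3))
  print(th0,[tuple(np.round(x/40,3)) for x in zip(np.diff(u)*c,np.diff(u)*s,np.diff(w))],u[-1],w[-1])
E
```

```text
{'tool_pos': array([502.06, 175.58,  85.4 ]), 'tcp_rot': array([1.7998e+02, 1.0000e-02, 1.2795e+02]), 'ft_force': array([ 1.42, -0.89, -0.03]), 'wrist_torque': array([-0.2 , -0.18, -0.06]), 'finger_gap': np.float64(12.1), 'grip_force': np.float64(48.63)}Traceback (most recent call last):
  File "<stdin>", line 8, in <module>
TypeError: unsupported operand type(s) for /: 'tuple' and 'int'
```

```bash
python3 - <<'E'
import numpy as np
for th0 in(.18,.2):
  th=np.linspace(th0,np.pi/2,15); u=92*(np.cos(th0)-np.cos(th)); w=92*(np.sin(th)-np.sin(th0))
  c,s=np.cos(np.radians(38.3)),np.sin(np.radians(38.3))
  print(th0,u[-1],w[-1],np.round(np.stack([np.diff(u)*c,np.diff(u)*s,np.diff(w)],1)/40,3).tolist())
E
```

```text
0.18 90.51361973650717 75.52927924482418 [[0.041, 0.032, 0.222], [0.058, 0.046, 0.216], [0.074, 0.059, 0.208], [0.09, 0.071, 0.197], [0.105, 0.083, 0.185], [0.119, 0.094, 0.171], [0.132, 0.104, 0.155], [0.143, 0.113, 0.137], [0.153, 0.121, 0.119], [0.162, 0.128, 0.099], [0.169, 0.133, 0.078], [0.174, 0.137, 0.056], [0.177, 0.14, 0.034], [0.179, 0.141, 0.011]]
0.2 90.16612516139422 73.72242156685436 [[0.044, 0.034, 0.218], [0.06, 0.047, 0.212], [0.076, 0.06, 0.203], [0.091, 0.072, 0.193], [0.106, 0.083, 0.18], [0.119, 0.094, 0.166], [0.131, 0.104, 0.151], [0.142, 0.112, 0.134], [0.152, 0.12, 0.115], [0.16, 0.126, 0.096], [0.166, 0.131, 0.076], [0.171, 0.135, 0.055], [0.175, 0.138, 0.033], [0.176, 0.139, 0.011]]
```

First half of the arc.

{"fn": "apply_moves", "kwargs": {
  "travel": [
    [0.042, 0.033, 0.22],
    [0.059, 0.047, 0.214],
    [0.075, 0.06, 0.205],
    [0.09, 0.072, 0.195],
    [0.105, 0.083, 0.182],
    [0.119, 0.094, 0.168],
    [0.131, 0.104, 0.153],
    [0, 0, 0],
    [0, 0, 0]
  ],
  "angular": [
    [0, 0, 0],
    [0, 0, 0],
    [0, 0, 0],
    [0, 0, 0],
    [0, 0, 0],
    [0, 0, 0],
    [0, 0, 0],
    [0, 0, 0],
    [0, 0, 0]
  ],
  "jaw": [0, 0, 0, 0, 0, 0, 0, 0, 0]
}}

```text
time: 5.45
tool_pos: [527.1, 195.3, 139.3]
tcp_rot: [180.0, 0.0, 128.0]
ft_force: [-3.1, -3.6, 6.9]
finger_gap: 12.2
grip_force: 49.6
```

{"fn": "apply_moves", "kwargs": {
  "travel": [
    [0, 0, 0.03],
    [0.143, 0.113, 0.14],
    [0.152, 0.12, 0.117],
    [0.161, 0.127, 0.098],
    [0.168, 0.132, 0.077],
    [0, 0, 0],
    [0, 0, 0]
  ],
  "angular": [
    [0, 0, 0],
    [0, 0, 0],
    [0, 0, 0],
    [0, 0, 0],
    [0, 0, 0],
    [0, 0, 0],
    [0, 0, 0]
  ],
  "jaw": [0, 0, 0, 0, 0, 0, 0]
}}

```text
time: 6.32
tool_pos: [551.5, 215.2, 157.2]
tcp_rot: [-180.0, -0.0, 128.0]
ft_force: [0.4, 0.8, -3.0]
finger_gap: 11.9
grip_force: 49.3
```

```bash
python3 - <<'E'
from h import *
import pickle
S=r.snapshot("scene");T=r.snapshot("top")
for n,s in(("scene2",S),("top2",T)): pickle.dump(s,open(n+".pkl","wb"))
z=lambda s,x,y,w,h: cv2.resize(s["color"][y:y+h,x:x+w,::-1],(400,400),interpolation=cv2.INTER_CUBIC)
im=np.hstack([z(T,160,155,80,80),z(S,180,120,80,80)]);cv2.imwrite("pics/m.png",im)
E
```

```text
(no output)
```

View pics/m.png

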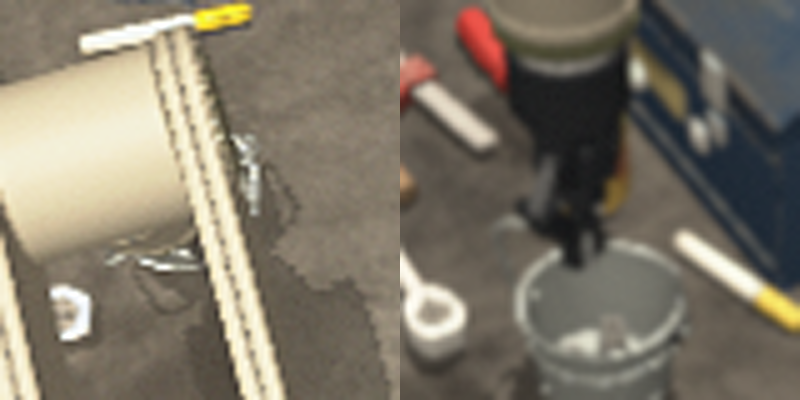

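The bail is nearly up and the pail is upright, its rim in the scene view within about 1 px of where it was. I'm pulling up slightly (3 N), so I'll finish the arc a touch lower.

{"fn": "apply_moves", "kwargs": {
  "travel": [
    [0.172, 0.136, 0.03],
    [0.175, 0.138, 0.03],
    [0.177, 0.14, 0.008],
    [0, 0, 0],
    [0, 0, 0],
    [0, 0, 0]
  ],
  "angular": [
    [0, 0, 0],
    [0, 0, 0],
    [0, 0, 0],
    [0, 0, 0],
    [0, 0, 0],
    [0, 0, 0]
  ],
  "jaw": [0, 0, 0, 0, 0, 0]
}}

```text
time: 7.18
tool_pos: [572.6, 231.5, 160.1]
tcp_rot: [180.0, 0.0, 127.9]
ft_force: [-0.7, 1.7, 1.3]
finger_gap: 12.0
grip_force: 49.7
```

```bash
python3 - <<'E'
from h import *
import pickle
np.set_printoptions(precision=1,suppress=True)
S=r.snapshot("scene");pickle.dump(S,open("scene3.pkl","wb"));s,q=wrist();pickle.dump(s,open("w3.pkl","wb"))
print(q["tool_pos"],q["ft_force"],proj(s,[[573,232,74],[573,232,0]]))
a=cv2.resize(S["color"][130:230,170:270,::-1],(400,400),interpolation=cv2.INTER_CUBIC)
b=cv2.resize(s["color"][:,:,::-1],(400,300),interpolation=cv2.INTER_AREA)
im=np.hstack([a,np.vstack([b,np.zeros((100,400,3),np.uint8)])]);cv2.imwrite("pics/u.png",im)
E
```

```text
[572.6 231.5 160.1] [-1.3  0.   2.5] [[259.  207.6]
 [259.  181.7]]
```

View pics/u.png

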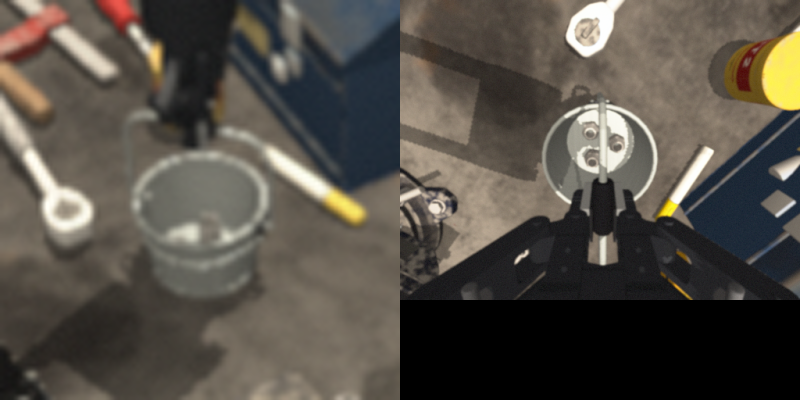

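The bail is upright (crown within about 2 mm of over the axis) and the pail stands flat. Lifting gently.

{"fn": "apply_moves", "kwargs": {
  "travel": [
    [0, 0, 0.02],
    [0, 0, 0.03],
    [0, 0, 0.05],
    [0, 0, 0.1],
    [0, 0, 0.15],
    [0, 0, 0.2],
    [0, 0, 0.25],
    [0, 0, 0.25],
    [0, 0, 0.25],
    [0, 0, 0.2],
    [0, 0, 0.15],
    [0, 0, 0.1],
    [0, 0, 0.05],
    [0, 0, 0],
    [0, 0, 0],
    [0, 0, 0],
    [0, 0, 0]
  ],
  "angular": [
    [0, 0, 0],
    [0, 0, 0],
    [0, 0, 0],
    [0, 0, 0],
    [0, 0, 0],
    [0, 0, 0],
    [0, 0, 0],
    [0, 0, 0],
    [0, 0, 0],
    [0, 0, 0],
    [0, 0, 0],
    [0, 0, 0],
    [0, 0, 0],
    [0, 0, 0],
    [0, 0, 0],
    [0, 0, 0],
    [0, 0, 0]
  ],
  "jaw": [0, 0, 0, 0, 0, 0, 0, 0, 0, 0, 0, 0, 0, 0, 0, 0, 0]
}}

```text
time: 9.4
tool_pos: [572.6, 231.5, 231.8]
tcp_rot: [-180.0, -0.0, 128.0]
ft_force: [-0.1, -0.3, -7.2]
finger_gap: 12.0
grip_force: 48.8
```

```bash
python3 - <<'E'
from h import *
import pickle
np.set_printoptions(precision=2,suppress=True)
S,T=[pickle.load(open(n+".pkl","rb")) for n in("scene","top")]
q=r.sense();print(q["tool_pos"],q["ft_force"],q["finger_gap"],q["wrist_torque"])
h=.45
tp=[tri(T,a,S,np.array(b)-.4)for a,b in(((364.2-h,207-h),(318.3,265.8)),((383.3-h,215-h),(327.5,291.8)))]
st=[tri(T,a,S,np.array(b)-.4)for a,b in(((364.2-h,201.5-h),(325,270)),((383.2-h,209.7-h),(334.3,295)))]
for n,x in(("tip",tp),("seat",st)):
    d=x[0][0]-x[1][0]; print(n,x,"mid",(x[0][0]+x[1][0])/2,np.linalg.norm(d),np.degrees(np.arctan2(-d[0],d[1])))
E
```

```text
[572.56 231.54 231.83] [-0.08 -0.32 -7.2 ] 11.963047128651612 [-0.04 -0.   -0.04]
tip [(array([ 505.92, -303.13,  289.39]), np.float64(0.5484377719928958)), (array([ 481.59, -360.27,  288.35]), np.float64(0.5690801472879486))] mid [ 493.76 -331.7   288.87] 62.109321968025135 -23.063989025655793
seat [(array([ 523.89, -309.79,  265.37]), np.float64(0.8118314116728503)), (array([ 498.57, -367.02,  267.3 ]), np.float64(0.23920514240379928))] mid [ 511.23 -338.41  266.34] 62.61400378002592 -23.86796921490625
```

Weight is about 7.2 N, so the fork should sink about 69 mm. The fork tips triangulate to (493.7,-331.7,289), 62.1 mm apart, which puts the seat at (509.5,-338.3,275), yaw -23.4°. I lift on, then carry round.

{"fn": "apply_moves", "kwargs": {
  "travel": [
    [0, 0, 0.05],
    [0, 0, 0.1],
    [0, 0, 0.15],
    [0, 0, 0.2],
    [0, 0, 0.25],
    [0, 0, 0.3],
    [0, 0, 0.3],
    [0, 0, 0.3],
    [0, 0, 0.3],
    [0, 0, 0.3],
    [0, 0, 0.3],
    [0, 0, 0.3],
    [0, 0, 0.3],
    [0, 0, 0.25],
    [0, 0, 0.2],
    [0, 0, 0.15],
    [0, 0, 0.1],
    [0, 0, 0.05],
    [0, 0, 0],
    [0, 0, 0]
  ],
  "angular": [
    [0, 0, 0],
    [0, 0, 0],
    [0, 0, 0],
    [0, 0, 0],
    [0, 0, 0],
    [0, 0, 0],
    [0, 0, 0],
    [0, 0, 0],
    [0, 0, 0],
    [0, 0, 0],
    [0, 0, 0],
    [0, 0, 0],
    [0, 0, 0],
    [0, 0, 0],
    [0, 0, 0],
    [0, 0, 0],
    [0, 0, 0],
    [0, 0, 0],
    [0, 0, 0],
    [0, 0, 0]
  ],
  "jaw": [0, 0, 0, 0, 0, 0, 0, 0, 0, 0, 0, 0, 0, 0, 0, 0, 0, 0, 0, 0]
}}

```text
time: 11.9
tool_pos: [572.5, 231.5, 387.6]
tcp_rot: [-180.0, -0.0, 127.9]
ft_force: [0.6, -0.2, -7.0]
finger_gap: 11.6
grip_force: 48.8
```

{"fn": "apply_moves", "kwargs": {
  "travel": [
    [-0.0126, -0.0464, 0],
    [-0.0252, -0.0928, 0],
    [-0.0378, -0.1392, 0],
    [-0.0504, -0.1856, 0],
    [-0.063, -0.232, 0],
    [-0.0756, -0.2784, 0],
    [-0.0882, -0.3248, 0],
    [-0.1008, -0.3712, 0],
    [-0.1134, -0.4176, 0],
    [-0.1134, -0.4176, 0],
    [-0.1134, -0.4176, 0],
    [-0.1134, -0.4176, 0],
    [-0.1134, -0.4176, 0],
    [-0.1134, -0.4176, 0],
    [-0.1134, -0.4176, 0],
    [-0.1134, -0.4176, 0],
    [-0.1134, -0.4176, 0],
    [-0.1134, -0.4176, 0],
    [-0.1134, -0.4176, 0],
    [-0.1134, -0.4176, 0]
  ],
  "angular": [
    [0, 0, -0.0267],
    [0, 0, -0.0534],
    [0, 0, -0.0801],
    [0, 0, -0.1068],
    [0, 0, -0.1335],
    [0, 0, -0.1602],
    [0, 0, -0.1869],
    [0, 0, -0.2136],
    [0, 0, -0.2403],
    [0, 0, -0.2403],
    [0, 0, -0.2403],
    [0, 0, -0.2403],
    [0, 0, -0.2403],
    [0, 0, -0.2403],
    [0, 0, -0.2403],
    [0, 0, -0.2403],
    [0, 0, -0.2403],
    [0, 0, -0.2403],
    [0, 0, -0.2403],
    [0, 0, -0.2403]
  ],
  "jaw": [0, 0, 0, 0, 0, 0, 0, 0, 0, 0, 0, 0, 0, 0, 0, 0, 0, 0, 0, 0]
}}

```text
time: 14.4
tool_pos: [499.7, -36.8, 388.0]
tcp_rot: [180.0, 0.0, 97.1]
ft_force: [0.2, 0.3, -7.5]
finger_gap: 11.9
grip_force: 48.8
```

{"fn": "apply_moves", "kwargs": {
  "travel": [
    [-0.1134, -0.4176, 0],
    [-0.1134, -0.4176, 0],
    [-0.1134, -0.4176, 0],
    [-0.1134, -0.4176, 0],
    [-0.1134, -0.4176, 0],
    [-0.1134, -0.4176, 0],
    [-0.1134, -0.4176, 0],
    [-0.1134, -0.4176, 0],
    [-0.1134, -0.4176, 0],
    [-0.1134, -0.4176, 0],
    [-0.1134, -0.4176, 0],
    [-0.1134, -0.4176, 0],
    [-0.1008, -0.3712, 0],
    [-0.0882, -0.3248, 0],
    [-0.0756, -0.2784, 0],
    [-0.063, -0.232, 0],
    [-0.0504, -0.1856, 0],
    [-0.0378, -0.1392, 0],
    [-0.0252, -0.0928, 0],
    [-0.0126, -0.0464, 0]
  ],
  "angular": [
    [0, 0, -0.2403],
    [0, 0, -0.2403],
    [0, 0, -0.2403],
    [0, 0, -0.2403],
    [0, 0, -0.2403],
    [0, 0, -0.2403],
    [0, 0, -0.2403],
    [0, 0, -0.2403],
    [0, 0, -0.2403],
    [0, 0, -0.2403],
    [0, 0, -0.2403],
    [0, 0, -0.2403],
    [0, 0, -0.2136],
    [0, 0, -0.1869],
    [0, 0, -0.1602],
    [0, 0, -0.1335],
    [0, 0, -0.1068],
    [0, 0, -0.0801],
    [0, 0, -0.0534],
    [0, 0, -0.0267]
  ],
  "jaw": [0, 0, 0, 0, 0, 0, 0, 0, 0, 0, 0, 0, 0, 0, 0, 0, 0, 0, 0, 0]
}}

```text
time: 16.9
tool_pos: [427.5, -303.0, 388.0]
tcp_rot: [-180.0, -0.0, 66.4]
ft_force: [-0.6, 0.1, -6.5]
finger_gap: 11.7
grip_force: 48.8
```

```bash
python3 - <<'E'
from h import *
import pickle
np.set_printoptions(precision=1,suppress=True)
S=r.snapshot("scene");pickle.dump(S,open("scene4.pkl","wb"));s,q=wrist();pickle.dump(s,open("w4.pkl","wb"))
print(q["tool_pos"],q["tcp_rot"],q["ft_force"],proj(s,[[505.5,-303.1,290],[481,-360.5,290],[590.5,-339.3,287],[567.7,-397.3,287]]))
a=cv2.resize(S["color"][180:320,240:380,::-1],(400,400),interpolation=cv2.INTER_CUBIC)
b=cv2.resize(s["color"][:,:,::-1],(400,300),interpolation=cv2.INTER_AREA)
im=np.hstack([a,np.vstack([b,np.zeros((100,400,3),np.uint8)])]);cv2.imwrite("pics/v.png",im)
E
```

```text
[ 427.4 -303.1  388. ] [-180.     0.    66.4] [ 0.6 -0.3 -7. ] [[350.3 165.8]
 [343.6 238. ]
 [464.3 164.3]
 [451.1 235.1]]
```

View pics/v.png

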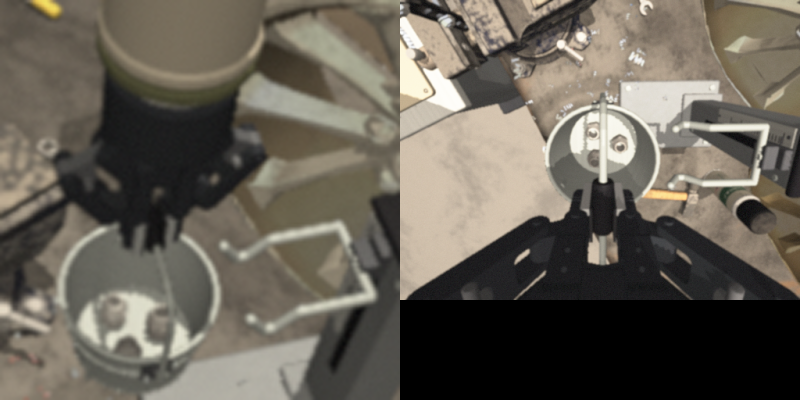

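The scene view shows the pail hanging level with its nuts inside and the open fork at right. In the wrist view the prong tips are at about (356,163) and (349,232) px, a few px off the prediction, so I refine them numerically.

```bash
python3 - <<'E'
from h import *
import pickle
np.set_printoptions(precision=1,suppress=True)
s=pickle.load(open("w4.pkl","rb")); g=cv2.cvtColor(s["color"],cv2.COLOR_RGB2GRAY)
for y0,y1,x0,x1 in((152,174,344,378),(222,246,336,366)):
    print(y0,x0); print("\n".join("".join(f"{v//10:3d}" for v in row) for row in g[y0:y1,x0:x1]))
E
```

```text
152 344
 21 21 21 21 20 18 16 14 13 13 13 13 13 13 13 11 11 12 12 13 13 12 13 13 13 13 12 10  7  6  6  6  7  7
 22 22 21 20 19 16 14 13 13 13 13 13 13 13 12 11 11 11 12 13 13 13 13 13 13 13 12 10  7  6  7  6  6  6
 21 21 20 18 16 14 13 13 13 13 13 13 13 13 12 11 11 12 13 14 14 14 14 14 14 13 12 11  9  8  7  7  7  7
 21 20 18 15 14 13 13 13 13 13 13 13 12 12 11 11 12 13 14 16 16 17 17 17 16 16 15 14 12 11 10 10 10  9
 20 18 16 14 13 13 13 13 13 13 13 12 11 11 12 12 13 15 17 18 20 20 20 19 19 19 18 17 16 15 15 14 14 13
 18 16 14 13 13 13 13 13 13 13 12 11 11 12 13 14 15 16 17 20 22 22 22 22 22 22 21 19 18 17 17 17 17 16
 15 14 13 13 13 13 13 13 11 11 11 12 12 13 14 15 16 17 18 21 23 23 23 23 24 23 22 20 19 19 18 18 18 18
 14 13 13 13 13 13 13 12 12 12 12 13 14 15 16 16 17 18 19 21 23 24 24 24 24 24 23 20 19 19 19 19 19 19
 13 13 13 13 13 12 13 14 15 15 15 15 16 16 17 17 18 18 19 21 23 24 24 24 24 24 22 20 20 20 20 20 20 19
 13 13 12 13 12 13 15 17 18 19 19 18 17 17 17 18 18 18 19 20 22 23 24 24 23 23 21 19 19 19 19 19 19 19
 13 13 13 12 13 15 18 20 21 22 22 21 19 18 18 18 18 18 18 20 2
[... 2665 characters left out ...]
 23 24 24 24 23 20 17 16 15 15 15 16 16 16 15 15 15 14 14 14 13
 13 13 13 13 13 12 14 17 20 22 23 23 23 21 19 17 16 16 15 15 16 15 15 15 15 14 15 14 14 13
 12 13 13 13 13 12 13 15 17 20 21 22 21 19 17 16 16 16 16 16 15 15 15 15 15 14 14 14 14 12
 12 12 12 12 12 11 11 12 14 16 18 19 19 18 16 15 15 15 15 15 15 15 14 15 14 14 14 14 13 11
 10 10 10 10  9  9  9 11 12 13 15 17 17 17 15 14 14 14 14 14 14 14 14 14 14 14 14 13 12  9
 12 11 11 10 10 10 10 11 11 11 12 13 13 13 13 12 12 12 12 12 12 13 13 12 12 13 13 12 10  8
 15 15 14 15 14 13 13 13 12 11 11 11 11 10 10 11 10 10 10 10 10 10 10 10 10 10 10 10  9  7
 19 19 18 18 18 17 17 16 15 14 14 14 13 13 12 12 12 12 11 11 10 10 10 11 10 10 11  9  9  8
```

Peak centres are (353,165) and (347,237.5) px, about 2.5 mm farther along the fork than the two-view result, so I blend to a seat of (510.7,-338.8). Lowering to wire height 309, then going in over the tips.

{"fn": "apply_moves", "kwargs": {
  "travel": [
    [0, 0, -0.05],
    [0, 0, -0.1],
    [0, 0, -0.15],
    [0, 0, -0.2],
    [0, 0, -0.25],
    [0, 0, -0.25],
    [0, 0, -0.25],
    [0, 0, -0.2],
    [0, 0, -0.15],
    [0, 0, -0.1],
    [0, 0, -0.08],
    [0, 0, -0.05],
    [0, 0, 0],
    [0, 0, 0],
    [0, 0, 0]
  ],
  "angular": [
    [0, 0, 0],
    [0, 0, 0],
    [0, 0, 0],
    [0, 0, 0],
    [0, 0, 0],
    [0, 0, 0],
    [0, 0, 0],
    [0, 0, 0],
    [0, 0, 0],
    [0, 0, 0],
    [0, 0, 0],
    [0, 0, 0],
    [0, 0, 0],
    [0, 0, 0],
    [0, 0, 0]
  ],
  "jaw": [0, 0, 0, 0, 0, 0, 0, 0, 0, 0, 0, 0, 0, 0, 0]
}}

```text
time: 18.88
tool_pos: [427.5, -303.0, 315.0]
tcp_rot: [180.0, 0.0, 66.4]
ft_force: [-0.6, 0.4, -7.1]
finger_gap: 12.0
grip_force: 48.8
```

{"fn": "apply_moves", "kwargs": {
  "travel": [
    [0.0434, -0.0186, 0],
    [0.0868, -0.0372, 0],
    [0.1302, -0.0558, 0],
    [0.1736, -0.0744, 0],
    [0.217, -0.093, 0],
    [0.2604, -0.1116, 0],
    [0.2604, -0.1116, 0],
    [0.2604, -0.1116, 0],
    [0.217, -0.093, 0],
    [0.1736, -0.0744, 0],
    [0.1302, -0.0558, 0],
    [0.0868, -0.0372, 0],
    [0.0434, -0.0186, 0],
    [0, 0, 0],
    [0, 0, 0],
    [0, 0, 0],
    [0, 0, 0],
    [0, 0, 0]
  ],
  "angular": [
    [0, 0, 0],
    [0, 0, 0],
    [0, 0, 0],
    [0, 0, 0],
    [0, 0, 0],
    [0, 0, 0],
    [0, 0, 0],
    [0, 0, 0],
    [0, 0, 0],
    [0, 0, 0],
    [0, 0, 0],
    [0, 0, 0],
    [0, 0, 0],
    [0, 0, 0],
    [0, 0, 0],
    [0, 0, 0],
    [0, 0, 0],
    [0, 0, 0]
  ],
  "jaw": [0, 0, 0, 0, 0, 0, 0, 0, 0, 0, 0, 0, 0, 0, 0, 0, 0, 0]
}}

```text
time: 21.12
tool_pos: [510.8, -338.7, 314.8]
tcp_rot: [180.0, 0.0, 66.4]
ft_force: [0.0, -0.7, -7.4]
finger_gap: 11.8
grip_force: 48.9
```

```bash
python3 - <<'E'
from h import *
import pickle
np.set_printoptions(precision=1,suppress=True)
s,q=wrist();pickle.dump(s,open("w5.pkl","wb"));S=r.snapshot("scene")
print(q["tool_pos"],q["tcp_rot"],q["ft_force"],proj(s,[[505.5,-303.1,290],[523.9,-310.5,275],[590.5,-339.3,287]]))
a=cv2.resize(S["color"][210:330,290:410,::-1],(400,400),interpolation=cv2.INTER_CUBIC)
b=cv2.resize(s["color"][110:260,180:330,::-1],(400,400),interpolation=cv2.INTER_CUBIC)
cv2.imwrite("pics/y.png",np.hstack([a,b]))
E
```

```text
[ 510.8 -338.7  314.8] [180.    0.   66.4] [ 0.  -0.7 -7.4] [[222.4 196.7]
 [259.5 187.6]
 [392.6 193.7]]
```

View pics/y.png

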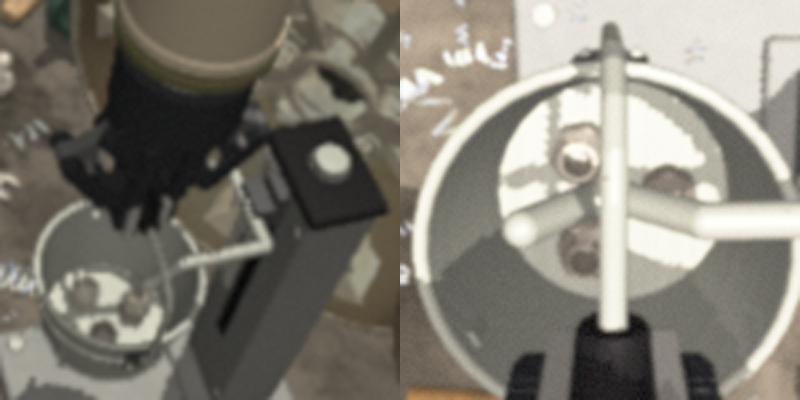

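The wrist view shows the wire (x≈613) about 2 mm behind the visible valley of the V (about x≈600–605), and the pail hangs upright with three nuts in it. I shift 1 mm forward and lower slowly.

{"fn": "apply_moves", "kwargs": {
  "travel": [
    [-0.023, 0.01, -0.05],
    [0, 0, -0.1],
    [0, 0, -0.1],
    [0, 0, -0.1],
    [0, 0, -0.1],
    [0, 0, -0.08],
    [0, 0, -0.06],
    [0, 0, -0.05],
    [0, 0, -0.05],
    [0, 0, -0.05],
    [0, 0, -0.05],
    [0, 0, -0.05],
    [0, 0, -0.05],
    [0, 0, -0.05],
    [0, 0, -0.05],
    [0, 0, -0.05],
    [0, 0, -0.05],
    [0, 0, -0.05]
  ],
  "angular": [
    [0, 0, 0],
    [0, 0, 0],
    [0, 0, 0],
    [0, 0, 0],
    [0, 0, 0],
    [0, 0, 0],
    [0, 0, 0],
    [0, 0, 0],
    [0, 0, 0],
    [0, 0, 0],
    [0, 0, 0],
    [0, 0, 0],
    [0, 0, 0],
    [0, 0, 0],
    [0, 0, 0],
    [0, 0, 0],
    [0, 0, 0],
    [0, 0, 0]
  ],
  "jaw": [0, 0, 0, 0, 0, 0, 0, 0, 0, 0, 0, 0, 0, 0, 0, 0, 0, 0]
}}

```text
time: 23.48
tool_pos: [509.9, -338.3, 269.2]
tcp_rot: [180.0, 0.0, 66.4]
ft_force: [-0.5, 0.9, -5.7]
finger_gap: 12.0
grip_force: 49.0
```

The balance now takes 1.5 N, exactly as expected at a 12 mm sink, with little side force. Going on down.

{"fn": "apply_moves", "kwargs": {
  "travel": [
    [0, 0, -0.05],
    [0, 0, -0.05],
    [0, 0, -0.05],
    [0, 0, -0.05],
    [0, 0, -0.05],
    [0, 0, -0.05],
    [0, 0, -0.05],
    [0, 0, -0.05],
    [0, 0, -0.05],
    [0, 0, -0.05],
    [0, 0, -0.05],
    [0, 0, -0.05],
    [0, 0, -0.05],
    [0, 0, -0.05],
    [0, 0, -0.05],
    [0, 0, -0.05],
    [0, 0, -0.05],
    [0, 0, -0.04],
    [0, 0, -0.03],
    [0, 0, 0]
  ],
  "angular": [
    [0, 0, 0],
    [0, 0, 0],
    [0, 0, 0],
    [0, 0, 0],
    [0, 0, 0],
    [0, 0, 0],
    [0, 0, 0],
    [0, 0, 0],
    [0, 0, 0],
    [0, 0, 0],
    [0, 0, 0],
    [0, 0, 0],
    [0, 0, 0],
    [0, 0, 0],
    [0, 0, 0],
    [0, 0, 0],
    [0, 0, 0],
    [0, 0, 0],
    [0, 0, 0],
    [0, 0, 0]
  ],
  "jaw": [0, 0, 0, 0, 0, 0, 0, 0, 0, 0, 0, 0, 0, 0, 0, 0, 0, 0, 0, 0]
}}

```text
time: 25.98
tool_pos: [509.9, -338.3, 232.3]
tcp_rot: [180.0, -0.0, 66.4]
ft_force: [0.3, -0.8, -2.1]
finger_gap: 11.6
grip_force: 49.4
```

```bash
python3 -c "
from h import *
q=r.sense();print(q['tool_pos'],q['ft_force'],q['wrist_torque'])"
```

```text
[ 509.91293334 -338.27656826  232.33581257] [ 0.27040981 -0.79942554 -2.10018961] [-0.00155293  0.03973623 -0.02309533]
```

{"fn": "apply_moves", "kwargs": {
  "travel": [
    [0, 0, -0.05],
    [0, 0, -0.05],
    [0, 0, -0.05],
    [0, 0, -0.05],
    [0, 0, -0.05],
    [0, 0, -0.05],
    [0, 0, -0.05],
    [0, 0, -0.04],
    [0, 0, -0.03],
    [0, 0, -0.02],
    [0, 0, 0],
    [0, 0, 0],
    [0, 0, 0],
    [0, 0, 0]
  ],
  "angular": [
    [0, 0, 0],
    [0, 0, 0],
    [0, 0, 0],
    [0, 0, 0],
    [0, 0, 0],
    [0, 0, 0],
    [0, 0, 0],
    [0, 0, 0],
    [0, 0, 0],
    [0, 0, 0],
    [0, 0, 0],
    [0, 0, 0],
    [0, 0, 0],
    [0, 0, 0]
  ],
  "jaw": [0, 0, 0, 0, 0, 0, 0, 0, 0, 0, 0, 0, 0, 0]
}}

```text
time: 27.72
tool_pos: [509.9, -338.3, 214.8]
tcp_rot: [180.0, 0.0, 66.4]
ft_force: [-0.5, 0.0, -0.8]
finger_gap: 11.9
grip_force: 49.5
```

```bash
python3 -c "
from h import *
f=[]
for i in range(14):
  r.snapshot('wrist');q=r.sense();f.append(q['ft_force'])
f=np.array(f);print(q['tool_pos'],f.mean(0),f.std(0),q['time'])"
```

```text
[ 509.89325805 -338.28210924  214.80452373] [ 0.23993544 -0.0858879  -0.47685584] [0.37009599 0.52833125 0.49861447] 28.425
```

{"fn": "apply_moves", "kwargs": {
  "travel": [
    [0, 0, -0.03],
    [0, 0, -0.03],
    [0, 0, -0.03],
    [0, 0, -0.02],
    [0, 0, 0],
    [0, 0, 0]
  ],
  "angular": [
    [0, 0, 0],
    [0, 0, 0],
    [0, 0, 0],
    [0, 0, 0],
    [0, 0, 0],
    [0, 0, 0]
  ],
  "jaw": [0, 0, 0, 0, 0, 0]
}}

```text
time: 29.18
tool_pos: [509.9, -338.3, 210.4]
tcp_rot: [180.0, 0.0, 66.4]
ft_force: [1.3, 0.7, 0.4]
finger_gap: 11.6
grip_force: 49.6
```

```bash
python3 -c "
from h import *
f=[]
for i in range(40):
  r.snapshot('wrist');q=r.sense();f.append(q['ft_force'])
f=np.array(f);print(q['tool_pos'],f.mean(0),f.std(0),q['time'])"
```

```text
[ 509.87444388 -338.26753085  210.35768157] [ 0.37098946 -0.09232103 -0.05879442] [0.48818687 0.4961158  0.51358666] 31.175
```

The wrist reads -0.06 N, so the balance carries all of it. Releasing gently.

{"fn": "apply_moves", "kwargs": {
  "travel": [
    [0, 0, 0],
    [0, 0, 0],
    [0, 0, 0],
    [0, 0, 0],
    [0, 0, 0],
    [0, 0, 0],
    [0, 0, 0],
    [0, 0, 0],
    [0, 0, 0],
    [0, 0, 0],
    [0, 0, 0],
    [0, 0, 0],
    [0, 0, 0],
    [0, 0, 0]
  ],
  "angular": [
    [0, 0, 0],
    [0, 0, 0],
    [0, 0, 0],
    [0, 0, 0],
    [0, 0, 0],
    [0, 0, 0],
    [0, 0, 0],
    [0, 0, 0],
    [0, 0, 0],
    [0, 0, 0],
    [0, 0, 0],
    [0, 0, 0],
    [0, 0, 0],
    [0, 0, 0]
  ],
  "jaw": [0, 0.1, 0.14, 0.16, 0.18, 0.2, 0.22, 0.24, 0.26, 0.28, 0.32, 0.36, 0.36, 0.36],
  "force": 20
}}

```text
time: 32.92
tool_pos: [509.9, -338.3, 210.4]
tcp_rot: [180.0, 0.0, 66.4]
ft_force: [-0.4, 0.3, -0.2]
finger_gap: 30.7
grip_force: 0.0
```

```bash
python3 - <<'E'
from h import *
q=r.sense();print(q["tool_pos"],q["ft_force"],q["finger_gap"])
g=[]
for i in range(3):
    g.append(cv2.cvtColor(r.snapshot("wrist")["color"],cv2.COLOR_RGB2GRAY).astype(float)); [r.snapshot("wrist") for _ in range(3)]
print([np.abs(a-g[0])[100:260,150:350].mean() for a in g])
# wire position against pads row profile above tube
import pickle
print((g[0][150:236:6,200:320:4]//10).astype(int).tolist())
E
```

```text
[ 509.89086214 -338.25872048  210.3783731 ] [-0.42635212  0.27560155 -0.17521107] 30.671402424640956
[np.float64(0.0), np.float64(1.946875), np.float64(1.93153125)]
[[14, 14, 16, 24, 23, 11, 9, 9, 24, 20, 23, 25, 24, 25, 20, 23, 20, 25, 24, 20, 17, 17, 14, 9, 11, 23, 24, 21, 22, 22], [14, 23, 23, 10, 9, 9, 12, 25, 24, 18, 21, 20, 16, 17, 20, 23, 20, 25, 24, 24, 24, 19, 18, 17, 9, 9, 11, 24, 23, 22], [24, 19, 9, 9, 10, 11, 24, 24, 24, 18, 15, 20, 21, 19, 20, 23, 21, 25, 24, 24, 24, 25, 22, 17, 18, 9, 9, 9, 20, 24], [18, 10, 10, 10, 10, 24, 24, 25, 24, 16, 19, 21, 21, 24, 21, 25, 21, 24, 24, 24, 24, 24, 24, 21, 17, 14, 9, 9, 9, 18], [10, 10, 10, 10, 12, 24, 24, 25, 24, 19, 17, 14, 11, 23, 21, 25, 21, 24, 24, 11, 15, 13, 23, 24, 23, 17, 9, 9, 9, 9], [10, 11, 11, 11, 12, 19, 17, 18, 17, 17, 18, 17, 17, 18, 21, 25, 20, 17, 13, 13, 15, 16, 12, 17, 17, 17, 10, 9, 9, 9], [10, 11, 12, 11, 10, 19, 24, 24, 24, 18, 24, 24, 24, 24, 21, 24, 20, 22, 12, 14, 13, 9, 14, 23, 24, 18, 10, 10, 10, 10], [11, 11, 12, 12, 12, 24, 24, 24, 19, 17, 17, 17, 11, 11, 21, 24, 21, 24, 23, 18, 12, 15, 21, 24, 24, 17, 10, 10, 10, 10], [12, 12, 12, 11, 9, 10, 17, 17, 17, 18, 12, 11, 13, 16, 21, 24, 20, 16, 14, 18, 23, 24, 24, 24, 24, 11, 10, 10, 10, 10], [12, 11, 9, 9, 9, 10, 11, 17, 13, 13, 16, 17, 18, 19, 21, 24, 19, 20, 19, 18, 18, 17, 15, 14, 12, 11, 10, 11, 10, 10], [9, 9, 9, 9, 10, 10, 13, 15, 17, 18, 19, 19, 19, 17, 21, 24, 20, 18, 19, 20, 21, 20, 20, 19, 18, 17, 18, 19, 19, 19], [9, 9, 9, 17, 21, 21, 18, 19, 19, 19, 18, 15, 17, 17, 21, 24, 19, 17, 17, 16, 16, 18, 19, 20, 21, 21, 24, 25, 25, 25], [9, 9, 10, 22, 24, 25, 22, 18, 16, 11, 10, 10, 10, 11, 21, 24, 18, 11, 11, 11, 11, 11, 11, 12, 15, 18, 23, 23, 23, 23], [9, 10, 10, 12, 21, 21, 14, 10, 10, 10, 10, 10, 9, 3, 21, 24, 17, 5, 10, 11, 11, 11, 11, 11, 10, 11, 12, 11, 11, 10], [10, 9, 9, 9, 9, 10, 10, 7, 9, 10, 10, 10, 2, 0, 6, 10, 3, 2, 4, 11, 11, 11, 8, 10, 12, 11, 10, 11, 11, 11]]
```

The image is still after the release. Withdrawing straight up.

{"fn": "apply_moves", "kwargs": {
  "travel": [
    [0, 0, 0.05],
    [0, 0, 0.1],
    [0, 0, 0.12],
    [0, 0, 0.15],
    [0, 0, 0.15],
    [0, 0, 0.2],
    [0, 0, 0.25],
    [0, 0, 0.3],
    [0, 0, 0.4],
    [0, 0, 0.4],
    [0, 0, 0.4],
    [0, 0, 0.4],
    [0, 0, 0.4],
    [0, 0, 0.4],
    [-0.3, 0.15, 0.1],
    [-0.4, 0.2, 0],
    [-0.4, 0.2, 0],
    [-0.3, 0.15, 0],
    [0, 0, 0],
    [0, 0, 0]
  ],
  "angular": [
    [0, 0, 0],
    [0, 0, 0],
    [0, 0, 0],
    [0, 0, 0],
    [0, 0, 0],
    [0, 0, 0],
    [0, 0, 0],
    [0, 0, 0],
    [0, 0, 0],
    [0, 0, 0],
    [0, 0, 0],
    [0, 0, 0],
    [0, 0, 0],
    [0, 0, 0],
    [0, 0, 0],
    [0, 0, 0],
    [0, 0, 0],
    [0, 0, 0],
    [0, 0, 0],
    [0, 0, 0]
  ],
  "jaw": [0.36, 0.36, 0.36, 0.36, 0.36, 0.36, 0.36, 0.36, 0.36, 0.36, 0.36, 0.36, 0.36, 0.36, 0.36, 0.36, 0.36, 0.36, 0.36, 0.36]
}}

```text
time: 36.02
tool_pos: [454.0, -310.4, 363.2]
tcp_rot: [180.0, 0.0, 66.4]
ft_force: [-1.5, -0.0, -0.6]
finger_gap: 30.8
grip_force: 0.0
```

```bash
python3 - <<'E'
from h import *
g=[]
for i in range(4):
    S=r.snapshot("scene"); g.append(cv2.cvtColor(S["color"],cv2.COLOR_RGB2GRAY).astype(float)); [r.snapshot("scene") for _ in range(2)]
print([np.abs(a-g[0])[200:384,270:420].mean() for a in g],[np.abs(a-g[0])[0:60,0:40].mean() for a in g])
# wire/tube dark blob and nut check: predicted pixel of crown
print(proj(S,[[509.5,-338.3,205],[509.5,-338.3,51]]),r.sense()["tool_pos"])
T=pickle=__import__("pickle").load(open("scene.pkl","rb"))
d=np.abs(S["color"].astype(int)-T["color"]).max(2)>60
n,l,st,c=cv2.connectedComponentsWithStats(d.astype(np.uint8)); print([s.tolist() for s in st[1:] if s[4]>25])
E
```

```text
[np.float64(0.0), np.float64(0.8406884057971015), np.float64(0.8090942028985507), np.float64(0.7698550724637682)] [np.float64(0.0), np.float64(1.0579166666666666), np.float64(1.0354166666666667), np.float64(0.8229166666666666)]
[[324.25523807 296.18843479]
 [315.06978939 325.2227897 ]] [ 453.91396847 -310.27928684  363.12382685]
[[18, 0, 57, 45, 809], [8, 2, 30, 23, 125], [77, 5, 9, 25, 159], [0, 22, 6, 7, 26], [0, 34, 12, 11, 37], [171, 48, 191, 34, 1131], [0, 57, 375, 86, 12358], [201, 80, 11, 7, 50], [295, 115, 74, 53, 1685], [157, 119, 29, 26, 169], [192, 122, 11, 17, 69], [227, 127, 74, 45, 1851], [133, 134, 32, 26, 101], [184, 137, 14, 12, 61], [203, 137, 23, 13, 193], [126, 141, 8, 15, 69], [227, 143, 24, 29, 49], [108, 146, 13, 10, 94], [169, 146, 12, 11, 40], [166, 153, 15, 20, 78], [235, 166, 10, 7, 35], [225, 172, 13, 19, 47], [194, 176, 29, 19, 116], [292, 176, 5, 12, 35], [308, 183, 13, 11, 63], [311, 190, 9, 7, 31], [274, 195, 72, 75, 1994], [304, 209, 7, 6, 32], [1, 220, 69, 74, 1752], [50, 223, 27, 13, 249], [72, 224, 20, 17, 146], [71, 243, 16, 40, 369], [333, 257, 30, 9, 109], [340, 272, 32, 20, 144], [329, 275, 27, 8, 69], [85, 284, 28, 29, 420], [293, 289, 44, 51, 661], [350, 292, 14, 12, 73], [0, 298, 36, 23, 477], [328, 307, 12, 34, 179], [22, 322, 14, 26, 205], [298, 336, 34, 26, 575], [98, 344, 29, 20, 266], [69, 350, 85, 34, 1005]]
```

```bash
python3 -c "
from bench import r
print(r.hand_in())"
```

```text
the job is handed in; nothing more can be done
None
```

The pail hangs still on the balance (about 7.2 N, roughly 0.73 kg), released only once the wrist force read about zero, with the arm clear; the job is handed in, but I had no picture left to view the pail and its nuts after release.

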